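# Find the through-bored bush with a feeler pin and park it

### The arm

A 7-joint arm with a two-finger parallel gripper is mounted at the origin on a cart in front of the work surface, level with it; the furniture and walls round the work are solid. World frame = base frame: x ahead of the robot, y to its left, z up, the work surface at z = 0. Lengths are in m, angles in degrees, forces in N, time in s.
With the tool pointing down it reaches from about 0.425 to 0.875 m from the base axis. Payload 4.7 kg.
Tool frame: the origin (TCP) lies at the very end of the fingers, on their centre line; the grasp point (between the pads) lies 19 mm behind it (pinch_z is the distance from the TCP to the grasp point, in m); z points along the fingers, y is the direction in which the jaws open and shut (so a half turn about z gives the same grasp; the last joint's range is limited). The gripper opens to 87 mm and grips with 3 to 60 N. Pads are 19 mm wide; open, the fingers measure 117 mm over their backs; the gripper's body (75 mm by 190 mm) begins 51 mm behind the grasp point.
Start: joints at [77.584, 18.392, -4.016, 83.108, 1.295, 78.541, -3.26], TCP at [0.149, -0.633, 0.223] pointing down, gripper open.
Joint ranges: [-163.93, 163.93], [-17.29, 119.83], [-79.2, 71.16], [3.27, 140.29], [-89.18, 269.18], [5.43, 117.66], [-154.24, 154.24]. Speed limits (degrees/s): [147.25, 147.25, 180, 180, 180, 180, 180].

### API

Orientations are given as [roll, pitch, yaw] about the fixed x, y, z axes, in that order (R = Rz(yaw) Ry(pitch) Rx(roll)).
In Python, from cell import get_obs, read_camera, camera_params, sign_off, pinch_z gives the robot as it stands.
- The arm moves only by the shell command python3 -m handwheel 'ROWS' [FORCE]. ROWS is JSON, a list of rows, each a list of 5 numbers: the finger opening in m, from 0 to 0.087, then the shift along the tool's x, y, z in m, then the turn about the tool's z in rad. In form: [[jaw, tx, ty, tz, twist], ...]. A call has 1 to 20 rows; each row is the pose to reach, as a shift and turn from the pose commanded when the call began, along the tool's axes at that moment; what a row does not reach only later rows make up. A row lasts 1/10 s, in which the tool goes at most 50 mm and 8.59 degrees, less where a joint would pass 70% of its speed; a pose out of reach is approached as far as the arm can. A call with a gripper value outside its range is refused whole. The fingers move at their own pace and stop on an object; FORCE is the grip in N (left out, the last holds). Time passes only in rows, so rows that repeat a pose let the fingers close. It gives the time, the measured TCP pose, the force and the opening at its end, in the units of the state.
- get_obs(): the state, without advancing time (a new reading comes with each control period).
- read_camera(name): name is "scene" or "top" or "wrist"; returns the picture (420x560x3 uint8, blue, green, red); there is no depth.
- camera_params(name): a dict with "camera_matrix" (3x3 intrinsics, pixels), "R" (3x3) and "t" (3): a world point X has camera coordinates R X + t. Camera axes: x right, y down, z forward; pixel columns grow to the right and rows downward; lengths in m; the calibration is good to about 2 mm. The wrist camera is an equidistant fisheye: a pixel r from the principal point sees the ray r / f radians off the axis. A picture is of the moment at which its call begins: read the wrist's pose just before it. camera_params takes no time and is no camera call; for the wrist camera it gives the pose at the moment of the call.
- sign_off(): hands the job in, once; it reports no verdict.
The state is a dict: "time_s": time; "qpos": joint angles; "joint_velocities": joint speeds; "effort": joint torques, N m; "tool_pos": TCP position; "tool_rot": TCP orientation; "force": force on the tool from outside, world axes, zero at the start; "wrist_torque": the same for the moment, N m; "grip_width": finger opening in m.
Only numpy, scipy, OpenCV 4.12 (cv2) and the standard library are available. Lean on these libraries where they do the work, as an engineer would, in place of code of your own. Each camera call takes 0.05 s, during which the arm holds its last target.

### The job

One of the three aluminium bushes is bored right through, the other two are blind. Take the red-handled pin from its stand and feel each bore to its bottom with it, going from the left bush to the right one; then slide the through-bored bush over the desk, without lifting it, into the wooden bay until it rests against the bay's back stop. Leave the pin standing in that bore, down to the desk, and the other bushes and the things around where they are.

Things in the scene. Friction and masses are not known exactly. Their poses are not given: they have to be found in the camera images.
- pin_grip (a point): centre of the grip of the feeler pin: red plastic with black bands, 26 mm wide, 41 mm high (20 mm above and below this point). The pin starts upright in its stand, tip at 6 mm above the desk
- pin_tip (a point): lower tip of the feeler pin, 115 mm below the centre of the grip, z along the pin towards the grip. Below the grip is a steel rod 14 mm wide, 94 mm long, with a short cone at the tip. 0.12 kg, 135 mm long over all
- pin_stand: fixed round dark wooden foot, 56 mm wide and 36 mm high, with a socket 18 mm wide in which the pin stands; origin at the centre of its underside
- bush_left: left one (largest y) of three in a row: round aluminium bush standing upright, 72 mm wide, 60 mm high, 0.3 to 0.6 kg, on a smooth nylon glide (about 1 N slides it), origin at the centre of its underside, z up. A 24 mm wide bore opens in its top: blind, it ends at a hidden floor 22 mm above the underside (38 mm deep); through, it stays 24 mm wide or more down to the desk (60 mm deep). 
- bush_middle: middle one of the row: same size, looks and origin as the left bush. Any one of the three can be the through one. Each holds a loose liner inside, which slides along with it but stays behind if the bush is lifted
- bush_right: right one (smallest y): same size, looks, liner and origin as the other two
- bay: fixed wooden fence 22 mm high on the desk, with a green floor, open toward its +x (away from the robot); inner width 96 mm, the back stop's inner face is 36 mm toward -x from the origin and the short side walls end 16 mm toward -x from it, so a bush can also come in aslant. Origin at desk height where the centre of a bush stands that touches the stop, midway between the walls
- spice_jar: small jar with green label and dark lid, 44 mm wide, 105 mm high, loose bystander at the left; origin at the centre of its underside
- jar: white jar with black lid, 74 mm wide, 96 mm high, loose bystander to the right of the blue pump; origin at the centre of its underside
There are look-alikes about, which are no part of the job. What is shaped like the part that bears pin_grip but orange is not meant.

How it is judged (in metres and radians):
On the way, in this order (a step that is already met when the one before it is completed fails the run):
1. the pin feels the left bush's bore to its bottom (z of pin_tip in the frame of bush_left between -0.01 and 0.027 m and horizontal distance between pin_tip and bush_left below 0.012 m), for 0.1 s.
2. the pin feels the middle bush's bore to its bottom (z of pin_tip in the frame of bush_middle between -0.01 and 0.027 m and horizontal distance between pin_tip and bush_middle below 0.012 m), for 0.1 s.
3. the pin feels the right bush's bore to its bottom (z of pin_tip in the frame of bush_right between -0.01 and 0.027 m and horizontal distance between pin_tip and bush_right below 0.012 m), for 0.1 s.
At the end, for the whole second after the job is handed in: One bush stands upright at rest in the bay, within 6 mm of touching the back stop and 16 mm of its middle line, with the pin standing in its bore (tip within 8 mm of the bush's underside and 12 mm of its axis); the other two bushes are within 30 mm of where they started (((z of pin_tip in the frame of bush_left between -0.01 and 0.008 m and horizontal distance between pin_tip and bush_left below 0.012 m and x of bush_left in the frame of bay between -0.006 and 0.006 m and y of bush_left in the frame of bay between -0.016 and 0.016 m and angle between bush_left's own z axis and vertical below 0.06 rad and linear speed of bush_left below 0.02 m/s and distance of each of bush_middle, bush_right from where it was at the start of the episode below 0.03 m) or (z of pin_tip in the frame of bush_middle between -0.01 and 0.008 m and horizontal distance between pin_tip and bush_middle below 0.012 m and x of bush_middle in the frame of bay between -0.006 and 0.006 m and y of bush_middle in the frame of bay between -0.016 and 0.016 m and angle between bush_middle's own z axis and vertical below 0.06 rad and linear speed of bush_middle below 0.02 m/s and distance of each of bush_left, bush_right from where it was at the start of the episode below 0.03 m) or (z of pin_tip in the frame of bush_right between -0.01 and 0.008 m and horizontal distance between pin_tip and bush_right below 0.012 m and x of bush_right in the frame of bay between -0.006 and 0.006 m and y of bush_right in the frame of bay between -0.016 and 0.016 m and angle between bush_right's own z axis and vertical below 0.06 rad and linear speed of bush_right below 0.02 m/s and distance of each of bush_left, bush_middle from where it was at the start of the episode below 0.03 m))).
It fails at once if a bush is lifted or tipped (height (world z) of any of bush_left, bush_middle, bush_right above 0.012 m or angle between any of bush_left, bush_middle, bush_right's own z axis and vertical above 0.3 rad).
It fails at once if a bystander is moved by more than 40 mm or knocked over (distance of any of spice_jar, jar from where it was at the start of the episode above 0.04 m or angle between any of spice_jar, jar's own z axis and vertical above 0.4 rad).
It also fails if it takes over 61 s, if anything falls off the work surface, if the arm or the gripper's body presses on something with over 40 N, if the wrist force passes 120 N, or if a joint passes its speed limit or range.

## Working session

There is one attempt and no reset: what is moved stays moved. The work goes in short steps, Python scripts to look and compute and a shell command to move; the robot and the scene stay as the last step left them, time stands still between calls to the robot, and variables do not carry over. Pictures are saved under pics/ and viewed, and the job is handed in when it is done.

```bash
mkdir -p pics; ls; python3 - <<'E'
from cell import *
import cv2
o=get_obs();print({k:o[k] for k in('time_s','tool_pos','tool_rot','force','grip_width')},pinch_z)
for n in('scene','top','wrist'):
    cv2.imwrite(f'pics/{n}0.png',read_camera(n))
    p=camera_params(n);print(n,p)
E
```

```text
pics
{'time_s': 0.0, 'tool_pos': array([ 0.14853754, -0.63222193,  0.22146477]), 'tool_rot': array([-1.79888954e+02,  3.64545307e-03,  1.32265857e+01]), 'force': array([0.23119335, 0.20553334, 0.430266  ]), 'grip_width': 0.08689623913440886} 0.0187
scene {'camera_matrix': array([[389.38439156,   0.        , 280.88051648],
       [  0.        , 389.38439156, 207.81175812],
       [  0.        ,   0.        ,   1.        ]]), 'R': array([[-0.73121439, -0.68185797,  0.01988023],
       [-0.42678734,  0.43455672, -0.79310341],
       [ 0.5321448 , -0.58841326, -0.60876247]]), 't': array([0.41569216, 0.25050309, 0.72229911])}
top {'camera_matrix': array([[471.27083934,   0.        , 275.90229527],
       [  0.        , 471.27083934, 205.90993084],
       [  0.        ,   0.        ,   1.        ]]), 'R': array([[-0.00564349, -0.99993862,  0.00953418],
       [-0.99299683,  0.00447867, -0.11805607],
       [ 0.11800613, -0.01013366, -0.99296116]]), 't': array([0.07767364, 0.49905021, 1.25798852])}
wrist {'camera_matrix': array([[325.1922621 ,   0.        , 281.21500572],
       [  0.        , 325.1922621 , 212.58293435],
       [  0.        ,   0.        ,   1.        ]]), 'R': array([[ 2.27775650e-01, -9.73713352e-01, -7.49904838e-04],
       [-9.33655001e-01, -2.18623510e-01,  2.83711296e-01],
       [-2.76417424e-01, -6.39223723e-02, -9.58909453e-01]]), 't': array([-0.64841778, -0.03441123,  0.39007543])}
```

View pics/scene0.png

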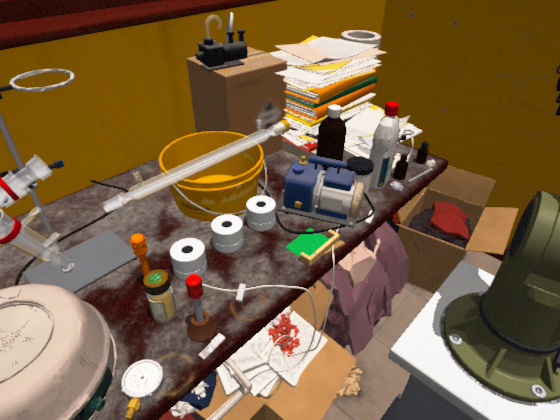

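View pics/top0.png

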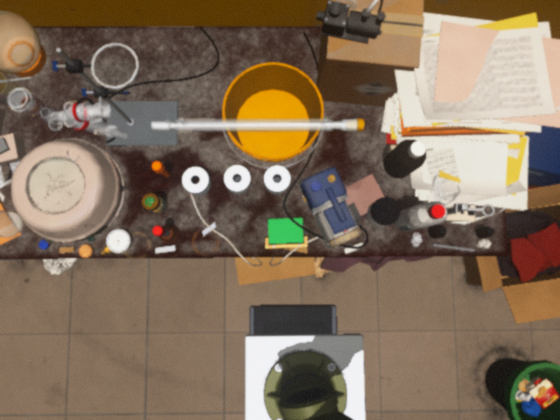

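View pics/wrist0.png

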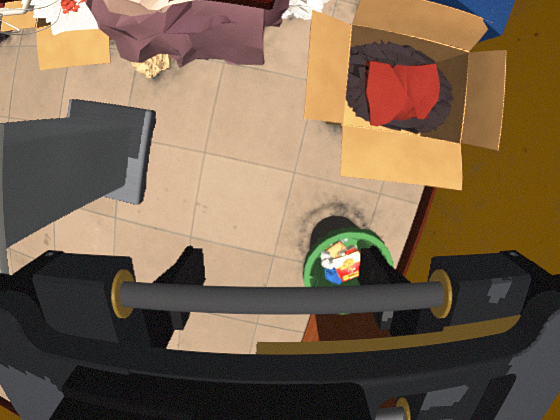

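Candidates for the pin: red grip (top 158,231; scene 195,285, in a dark foot) and orange look-alike (top 158,167; scene 139,243). Red one fits; confirming in an enlarged crop.

```bash
python3 - <<'E'
import cv2,numpy as np
s=cv2.imread('pics/scene0.png');t=cv2.imread('pics/top0.png')
a=cv2.resize(s[185:345,120:360],None,fx=3.2,fy=3.2,interpolation=2)
b=cv2.resize(t[150:260,125:325],None,fx=4,fy=4,interpolation=2)
cv2.imwrite('pics/sc1.png',a[:600,:800]);cv2.imwrite('pics/tc1.png',b)
E
```

```text
(no output)
```

View pics/sc1.png

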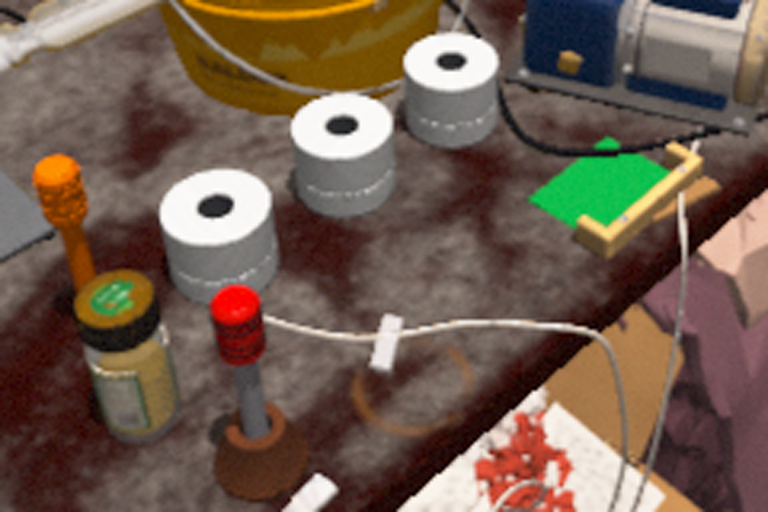

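View pics/tc1.png

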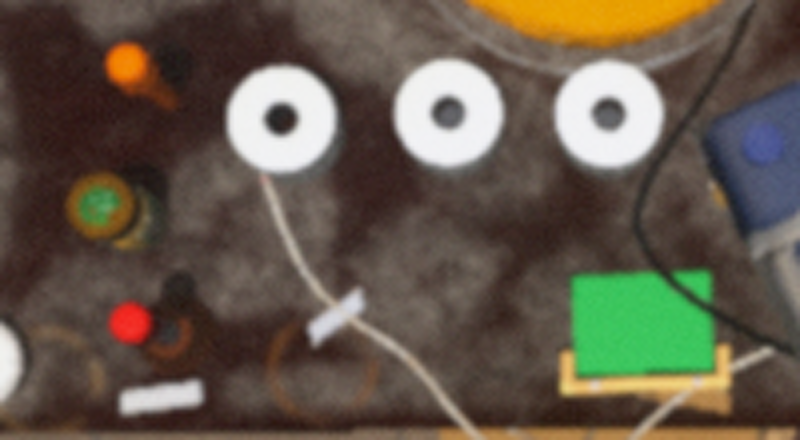

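The crop confirms it: red cap with steel rod in a brown foot at scene crop (238,325)/(250,450); the other is all orange. Bush tops at top crop (282,119), (449,113), (609,114); bay at (645,330). Now I measure.

```bash
cat > h.py <<'E'
import cv2,numpy as np
from cell import *
def ray(n,uv,P=None):
    P=P or camera_params(n);K=P['camera_matrix'];R=P['R'];t=P['t']
    x=(uv[0]-K[0,2])/K[0,0];y=(uv[1]-K[1,2])/K[1,1]
    if n=='wrist':
        r=np.hypot(x,y);d=np.array([x*np.sin(r)/max(r,1e-9),y*np.sin(r)/max(r,1e-9),np.cos(r)])
    else: d=np.array([x,y,1.])
    return -R.T@t, R.T@(d/np.linalg.norm(d))
def plane(n,uv,z,P=None):
    c,d=ray(n,uv,P);return c+d*(z-c[2])/d[2]
def tri(rs):
    A=np.zeros((3,3));b=np.zeros(3)
    for c,d in rs:
        M=np.eye(3)-np.outer(d,d);A+=M;b+=M@c
    X=np.linalg.solve(A,b);return X,[np.linalg.norm((np.eye(3)-np.outer(d,d))@(X-c)) for c,d in rs]
def blobs(m,amin):
    n,l,s,c=cv2.connectedComponentsWithStats(m.astype(np.uint8))
    return [(c[i].round(1),s[i]) for i in range(1,n) if s[i][4]>=amin]
E
python3 - <<'E'
from h import *
s=cv2.imread('pics/scene0.png');t=cv2.imread('pics/top0.png')
for n,im,box in(('top',t,(180,160,300,200)),('scene',s,(160,190,290,285))):
    x0,y0,x1,y1=box
    m=np.zeros(im.shape[:2],np.uint8);m[y0:y1,x0:x1]=(im[y0:y1,x0:x1].min(2)>(190 if n=='top' else 200))
    cs,_=cv2.findContours(m,cv2.RETR_EXTERNAL,cv2.CHAIN_APPROX_NONE)
    for c in cs:
        if cv2.contourArea(c)>150:
            c=cv2.convexHull(c)
            M=cv2.moments(c);uv=(M['m10']/M['m00'],M['m01']/M['m00'])
            pts=np.array([plane(n,p[0],.06) for p in c]);(cc,r)=cv2.minEnclosingCircle(pts[:,:2].astype(np.float32))
            e=cv2.fitEllipse(pts[:,:2].astype(np.float32))
            print(n,np.round(uv,1),plane(n,uv,.06).round(4),'circ',np.round(cc,4),round(r,4),'ell',np.round(e[0],4),np.round(e[1],3))
    hsv=cv2.cvtColor(im,cv2.COLOR_BGR2HSV)
    red=((hsv[...,0]<6)|(hsv[...,0]>174))&(hsv[...,1]>170)&(hsv[...,2]>120)
    print('red',[(tuple(c),tuple(st)) for c,st in blobs(red,25)])
    g=(abs(hsv[...,0].astype(int)-68)<14)&(hsv[...,1]>150)&(hsv[...,2]>100)
    cs,_=cv2.findContours(g.astype(np.uint8),0,2)
    for c in cs:
        if cv2.contourArea(c)>200:
            a=cv2.approxPolyDP(c,4,True)[:,0];print('green',a.tolist(),[plane(n,p,0).round(3).tolist() for p in a])
E
```

```text
top [194.7 179.5] [0.5679 0.2925 0.06  ] circ [0.5682 0.2923] 0.0351 ell [0.5682 0.2923] [0.069 0.07 ]
top [276.6 178.1] [0.571  0.0731 0.06  ] circ [0.5713 0.0724] 0.0356 ell [0.5712 0.0729] [0.069 0.07 ]
top [236.6 177.7] [0.5725 0.1806 0.06  ] circ [0.5724 0.1806] 0.0355 ell [0.5724 0.1805] [0.069 0.071]
red [((np.float64(74.3), np.float64(110.2)), (np.int32(73), np.int32(103), np.int32(5), np.int32(17), np.int32(32))), ((np.float64(389.6), np.float64(139.9)), (np.int32(387), np.int32(134), np.int32(8), np.int32(10), np.int32(48))), ((np.float64(437.2), np.float64(211.0)), (np.int32(431), np.int32(205), np.int32(14), np.int32(13), np.int32(141))), ((np.float64(157.2), np.float64(230.3)), (np.int32(152), np.int32(225), np.int32(11), np.int32(11), np.int32(87))), ((np.float64(525.9), np.float64(254.4)), (np.int32(513), np.int32(243), np.int32(30), np.int32(24), np.int32(234))), ((np.float64(531.4), np.float64(269.1)), (np.int32(522), np.int32(266), np.int32(16), np.int32(9), np.int32(33))), ((np.float64(552.5), np.float64(391.4)), (np.int32(549), np.int32(387), np.int32(10), np.int3
[... 1140 characters left out ...]
), np.int32(217), np.int32(21), np.int32(24), np.int32(109))), ((np.float64(192.9), np.float64(279.9)), (np.int32(186), np.int32(274), np.int32(15), np.int32(13), np.int32(153))), ((np.float64(282.2), np.float64(328.2)), (np.int32(269), np.int32(315), np.int32(29), np.int32(27), np.int32(262))), ((np.float64(283.3), np.float64(339.7)), (np.int32(278), np.int32(337), np.int32(11), np.int32(6), np.int32(44))), ((np.float64(290.2), np.float64(345.7)), (np.int32(281), np.int32(338), np.int32(18), np.int32(16), np.int32(116)))]
green [[328, 238], [301, 234], [285, 247], [298, 255], [310, 254]] [[0.414, -0.002, 0.0], [0.47, 0.033, 0.0], [0.467, 0.094, 0.0], [0.428, 0.093, 0.0], [0.41, 0.071, 0.0]]
```

```bash
python3 - <<'E'
from h import *
print('bottle',tri([ray('top',(437.2,211)),ray('scene',(392,103.8))]))
print('darkbottle',tri([ray('top',(413,147)),ray('scene',(334,111))]))
print('jar?',tri([ray('top',(386,211)),ray('scene',(359,165))]), plane('top',(386,211),.096))
print('pumptop',tri([ray('top',(320,180)),ray('scene',(308,163))]))
print('tube ends',tri([ray('top',(158,125)),ray('scene',(112,205))]),tri([ray('top',(360,125)),ray('scene',(280,130))]))
print('spice',plane('top',(150,201),.105),tri([ray('top',(150,201)),ray('scene',(154,280))]))
print('pin',plane('top',(157.2,230.3),.139),tri([ray('top',(157.2,230.3)),ray('scene',(192.9,279.9))]))
# pin axis scene
for uv in((193.5,278),(195.5,286),(197,300),(200,322)):print(uv,plane('scene',uv,.14).round(3),plane('scene',uv,.12).round(3),plane('scene',uv,.036).round(3))
t=cv2.imread('pics/top0.png')
b=cv2.resize(t[210:255,255:325],None,fx=11,fy=11,interpolation=cv2.INTER_CUBIC);cv2.imwrite('pics/bay.png',b)
b=cv2.resize(t[210:255,135:200],None,fx=12,fy=12,interpolation=cv2.INTER_CUBIC);cv2.imwrite('pics/pin.png',b)
s=cv2.imread('pics/scene0.png')
b=cv2.resize(s[265:345,165:240],None,fx=7,fy=7,interpolation=cv2.INTER_CUBIC);cv2.imwrite('pics/pins.png',b)
E
```

```text
bottle (array([ 0.46026436, -0.29062078,  0.2425933 ]), [np.float64(0.000533369220691487), np.float64(0.0005333692206913993)])
darkbottle (array([ 0.62058941, -0.2623472 ,  0.18245597]), [np.float64(0.00508460203340722), np.float64(0.005084602033407243)])
jar? (array([ 0.47867563, -0.21086867,  0.08782592]), [np.float64(0.0010139949657005844), np.float64(0.0010139949657005088)]) [ 0.4769307  -0.20937958  0.096     ]
pumptop (array([ 0.5396949 , -0.04222423,  0.14252822]), [np.float64(0.013470875964244306), np.float64(0.013470875964244162)])
tube ends (array([0.68966247, 0.37024546, 0.15483783]), [np.float64(0.0008383224694548212), np.float64(0.0008383224694547979)]) (array([ 0.69696602, -0.13674249,  0.13940894]), [np.float64(0.0045750557065191814), np.float64(0.004575055706519196)])
spice [0.50457282 0.39890278 0.105     ] (array([0.50568282, 0.4006911 , 0.10089452]), [np.float64(0.0008913176696035042), np.float64(0.0008913176696033844)])
pin [0.42691372 0.3704499  0.139     ] (array([0.42689134, 0.37057739, 0.13808447]), [np.float64(0.00012319182357749234), np.float64(0.00012319182357746074)])
(193.5, 278) [0.428 0.368 0.14 ] [0.444 0.359 0.12 ] [0.513 0.319 0.036]
(195.5, 286) [0.412 0.376 0.14 ] [0.427 0.367 0.12 ] [0.493 0.329 0.036]
(197, 300) [0.387 0.392 0.14 ] [0.401 0.384 0.12 ] [0.463 0.348 0.036]
(200, 322) [0.35  0.414 0.14 ] [0.364 0.407 0.12 ] [0.419 0.375 0.036]
```

View pics/bay.png

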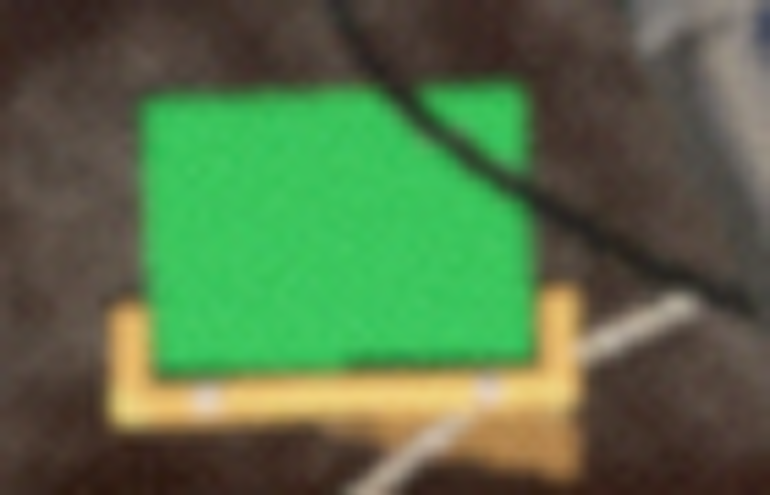

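View pics/pin.png

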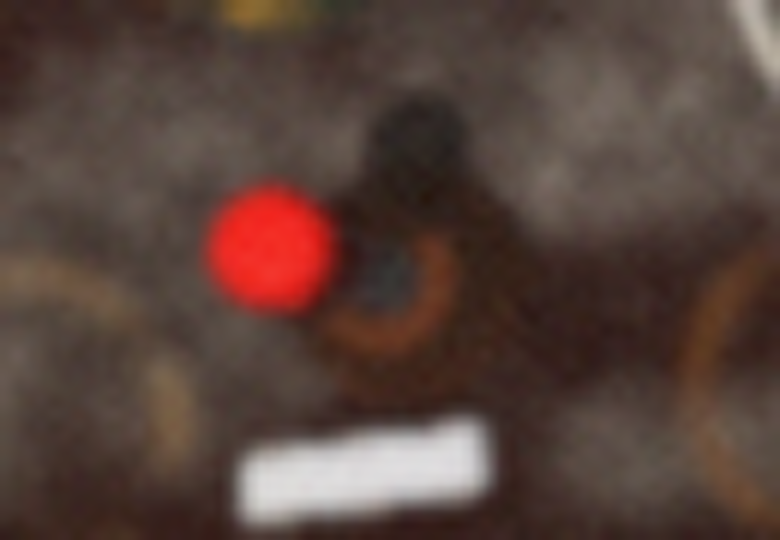

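View pics/pins.png

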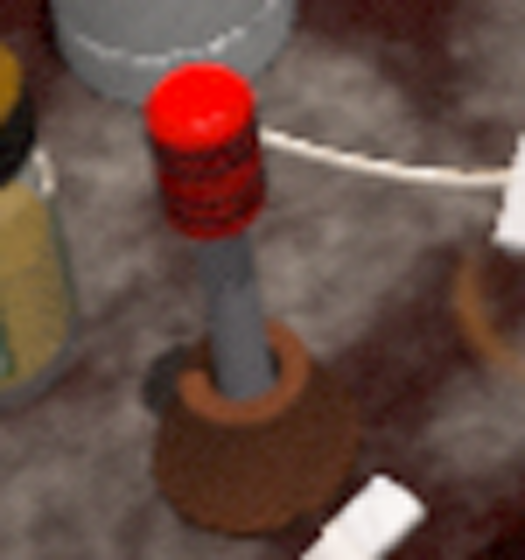

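The crops show the red grip at top (157.2,230.3), and the bay with its inner back edge from crop (155,375) to (535,362), a yaw of about 2°.

```bash
python3 - <<'E'
from h import *
f=lambda x,y,z:plane('top',(255+(x+.5)/11-.5,210+(y+.5)/11-.5),z)[:2].round(4)
print([f(155,375,.022),f(535,362,.022),f(155,375,0),f(535,362,0)],'front',f(143,95,0),f(527,85,0))
print('wall ends',f(130,303,.022),f(560,288,.022))
P=[camera_params('top')]; print(-P[0]['R'].T@P[0]['t'])
o=get_obs();p=o['tool_pos'];y=np.radians(o['tool_rot'][2])
def T(x,yy,z):
    d=np.array([x,yy,z])-p
    return [round(v,3) for v in (np.cos(y)*d[0]+np.sin(y)*d[1],np.sin(y)*d[0]-np.cos(y)*d[1],-d[2])]
for w in[(.15,-.63,.33),(.3,-.52,.33),(.45,-.4,.33),(.55,-.2,.33),(.58,0,.3),(.55,.2,.3),(.427,.370,.23)]:print(w,T(*w))
E
```

```text
[array([0.397 , 0.0954]), array([0.3997, 0.0013]), array([0.3979, 0.0955]), array([ 4.006e-01, -1.000e-04])] front [0.4686 0.0983] [0.4707 0.001 ]
wall ends [0.4149 0.1015] [ 0.418  -0.0051]
[0.34754327 0.08818182 1.30730909]
(0.15, -0.63, 0.33) [np.float64(0.002), np.float64(-0.002), np.float64(-0.108)]
(0.3, -0.52, 0.33) [np.float64(0.173), np.float64(-0.075), np.float64(-0.108)]
(0.45, -0.4, 0.33) [np.float64(0.347), np.float64(-0.157), np.float64(-0.108)]
(0.55, -0.2, 0.33) [np.float64(0.49), np.float64(-0.329), np.float64(-0.108)]
(0.58, 0, 0.3) [np.float64(0.565), np.float64(-0.517), np.float64(-0.078)]
(0.55, 0.2, 0.3) [np.float64(0.581), np.float64(-0.718), np.float64(-0.078)]
(0.427, 0.37, 0.23) [np.float64(0.5), np.float64(-0.912), np.float64(-0.008)]
```

```bash
python3 -m handwheel '[[0.087,0,0,-0.05,0],[0.087,0,0,-0.1,0],[0.087,0.043,-0.02,-0.108,-0.07],[0.087,0.087,-0.039,-0.108,-0.15],[0.087,0.13,-0.059,-0.108,-0.22],[0.087,0.174,-0.078,-0.108,-0.30],[0.087,0.217,-0.098,-0.108,-0.38],[0.087,0.26,-0.118,-0.108,-0.46],[0.087,0.304,-0.137,-0.108,-0.54],[0.087,0.347,-0.157,-0.108,-0.62],[0.08,0.376,-0.191,-0.108,-0.70],[0.07,0.404,-0.226,-0.108,-0.78],[0.06,0.433,-0.26,-0.108,-0.86],[0.055,0.461,-0.295,-0.108,-0.94],[0.055,0.49,-0.329,-0.108,-1.02],[0.055,0.507,-0.372,-0.1,-1.1],[0.055,0.524,-0.416,-0.094,-1.18],[0.055,0.541,-0.46,-0.088,-1.24],[0.055,0.555,-0.502,-0.083,-1.3],[0.055,0.565,-0.517,-0.078,-1.34]]' 20
```

```text
time_s: 2.15
tool_pos: [0.5798, 0.0062, 0.3007]
tool_rot: [180.0, -0.1, 90.6]
force: [0.4, 0.2, 0.4]
grip_width: 0.0551
```

```bash
python3 -m handwheel '[[0.055,0.04,-0.016,0.01,0.01],[0.055,0.083,-0.034,0.02,0.01],[0.055,0.126,-0.052,0.03,0.01],[0.055,0.17,-0.069,0.04,0.01],[0.055,0.214,-0.087,0.05,0.01],[0.055,0.258,-0.105,0.065,0.01],[0.055,0.302,-0.123,0.08,0.01],[0.055,0.34,-0.139,0.09,0.01],[0.055,0.365,-0.149,0.1,0.01],[0.055,0.365,-0.149,0.1,0.01],[0.055,0.365,-0.149,0.1,0.01]]'; python3 - <<'E'
from h import *
P=camera_params('wrist');im=read_camera('wrist');cv2.imwrite('pics/w1.png',im)
print(get_obs()['tool_pos'])
cv2.imwrite('pics/t1.png',cv2.resize(read_camera('top')[150:260,100:300],None,fx=4,fy=4))
hsv=cv2.cvtColor(im,cv2.COLOR_BGR2HSV)
red=((hsv[...,0]<6)|(hsv[...,0]>174))&(hsv[...,1]>170)&(hsv[...,2]>120)
for c,st in blobs(red,60):print(c,st,plane('wrist',c,.14,P).round(4))
E
```

```text
time_s: 3.25
tool_pos: [0.4316, 0.3643, 0.2]
tool_rot: [-180.0, 0.1, 89.5]
force: [0.9, -0.4, 0.0]
grip_width: 0.0547
[0.43252247 0.36345899 0.20032949]
[276.  219.4] [259 203  35  34 921] [0.4268 0.3722 0.14  ]
```

View pics/w1.png

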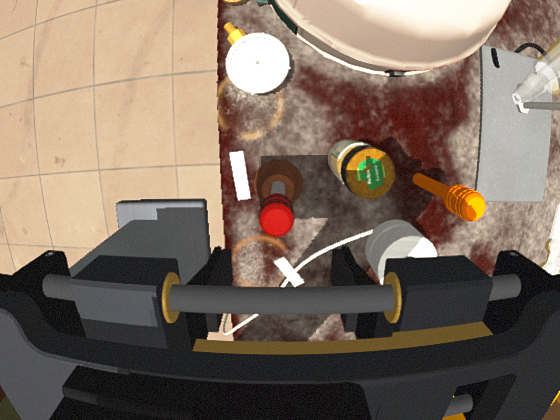

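View pics/t1.png

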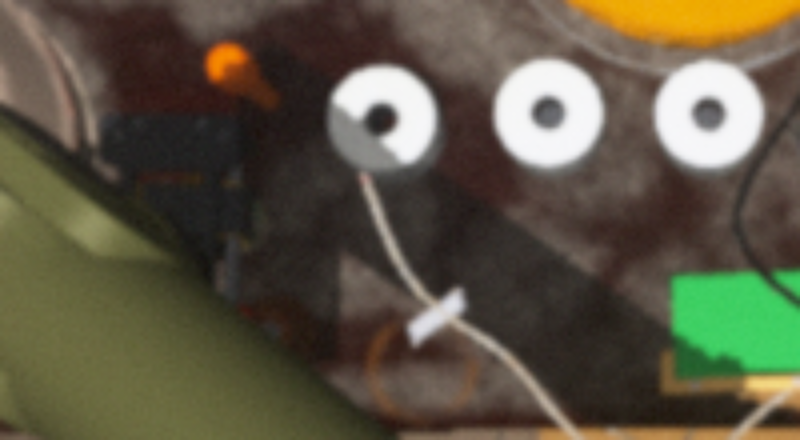

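Wrist view: red grip at (276,219), agreeing with (0.427, 0.371). Descend, close.

```bash
python3 -m handwheel '[[0.055,0.007,-0.005,0.02,0],[0.055,0.007,-0.005,0.055,0],[0.055,0.007,-0.005,0.09,0],[0.055,0.007,-0.005,0.098,0],[0.055,0.007,-0.005,0.098,0]]'; python3 - <<'E'
from h import *
P=camera_params('wrist');im=read_camera('wrist');cv2.imwrite('pics/w2.png',im)
for i in range(3):
  o=get_obs();print(o['tool_pos'],o['tool_rot'],o['force']);read_camera('scene')
E
```

```text
time_s: 3.85
tool_pos: [0.427, 0.3701, 0.1019]
tool_rot: [-179.9, 0.1, 89.3]
force: [0.8, -0.1, -0.4]
grip_width: 0.0552
[0.4275741  0.37130396 0.10335967] [ 1.79969966e+02 -1.61424886e-02  8.93224183e+01] [-0.16105057  1.55138699  1.00017691]
[0.42786324 0.37208467 0.1042124 ] [ 1.79887336e+02 -7.99755784e-02  8.93490023e+01] [0.00192885 0.51697817 0.68040965]
[0.4278769  0.37245593 0.10455275] [ 1.79849227e+02 -1.01504502e-01  8.93724699e+01] [ 0.36897316 -0.31298566 -0.19290507]
```

View pics/w2.png

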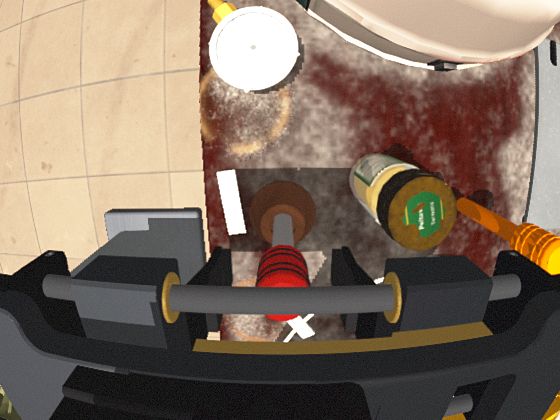

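Wrist view: grip (283,280) sits between the pads. Close.

```bash
python3 -m handwheel '[[0.01,0,0,0.001,0],[0.01,0,0,0.001,0],[0.01,0,0,0.001,0],[0.01,0,0,0.001,0],[0.01,0,0,0.001,0]]' 45
```

```text
time_s: 4.55
tool_pos: [0.4266, 0.3718, 0.1016]
tool_rot: [180.0, -0.0, 89.4]
force: [0.1, 0.2, 0.3]
grip_width: 0.0249
```

```bash
python3 -m handwheel '[[0.01,0,0,-0.02,0],[0.01,0,0,-0.05,0],[0.01,0,0,-0.085,0],[0.01,0,0,-0.1,0],[0.01,0,0,-0.1,0]]'; python3 - <<'E'
from h import *
P=camera_params('wrist');cv2.imwrite('pics/w3.png',read_camera('wrist'))
cv2.imwrite('pics/s3.png',cv2.resize(read_camera('scene')[180:345,120:320],None,fx=3.5,fy=3.5))
o=get_obs();print(o['tool_pos'],o['tool_rot'],o['force'],o['grip_width'])
E
```

```text
time_s: 5.05
tool_pos: [0.4273, 0.3728, 0.2033]
tool_rot: [179.8, -0.1, 89.4]
force: [-0.0, 1.0, -1.6]
grip_width: 0.0249
[0.42612533 0.37114646 0.20018889] [-1.79938421e+02  7.84467219e-02  8.94181529e+01] [-1.01608609 -0.5983878  -1.02804587] 0.02523506068536396
```

View pics/w3.png

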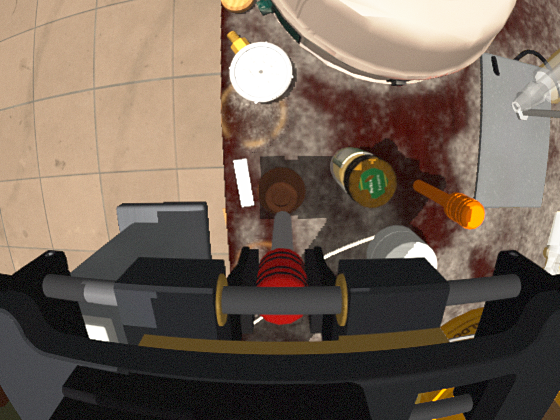

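View pics/s3.png

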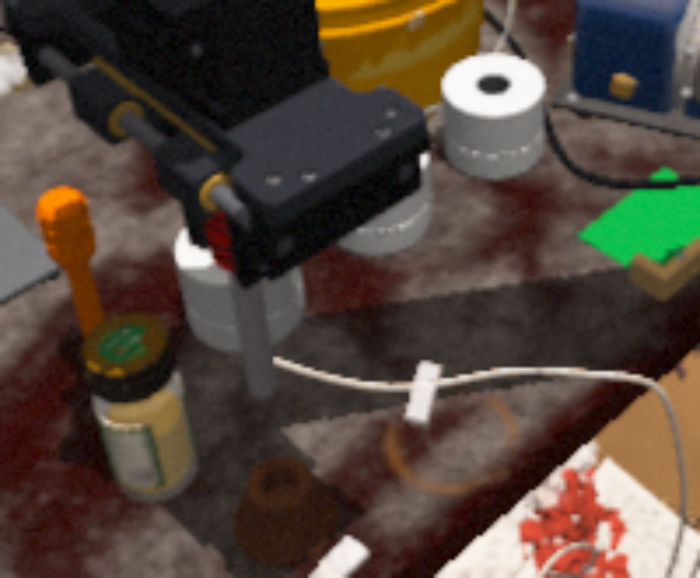

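Held and lifted (pin upright; stand empty). To the left bush, tip just above it.

```bash
python3 -m handwheel '[[0.01,-0.02,0.036,0,-0.01],[0.01,-0.04,0.072,0,-0.01],[0.01,-0.06,0.108,0.01,-0.01],[0.01,-0.0785,0.143,0.02,-0.01],[0.01,-0.0785,0.143,0.028,-0.01],[0.01,-0.0785,0.143,0.028,-0.01]]'; python3 - <<'E'
from h import *
cv2.imwrite('pics/w4.png',read_camera('wrist'))
s=read_camera('scene');t=read_camera('top')
cv2.imwrite('pics/s4.png',cv2.resize(np.hstack([s[200:300,140:240],t[140:240,150:250]]),None,fx=4,fy=4,interpolation=2))
o=get_obs();print(o['tool_pos'],o['tool_rot'],o['force'],o['grip_width'])
P=camera_params('wrist');print((-P['R'].T@P['t']))
E
```

```text
time_s: 5.75
tool_pos: [0.5675, 0.2898, 0.1692]
tool_rot: [-179.6, 0.1, 89.9]
force: [-0.9, 1.0, -1.5]
grip_width: 0.0247
[0.56694548 0.29328864 0.17298002] [-1.79912280e+02 -7.77641945e-03  9.01589136e+01] [-0.41140903  1.12236547 -0.90495139] 0.02486097627605364
[0.56584725 0.37204278 0.33460747]
```

View pics/w4.png

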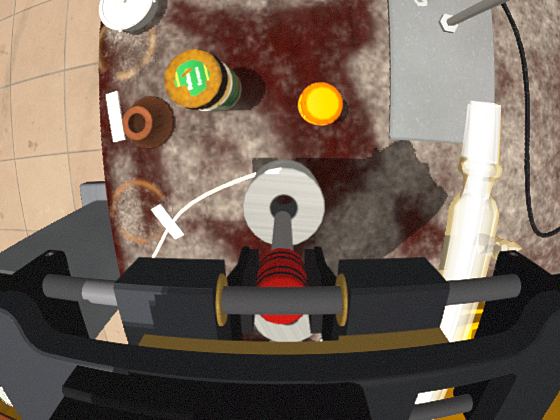

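View pics/s4.png

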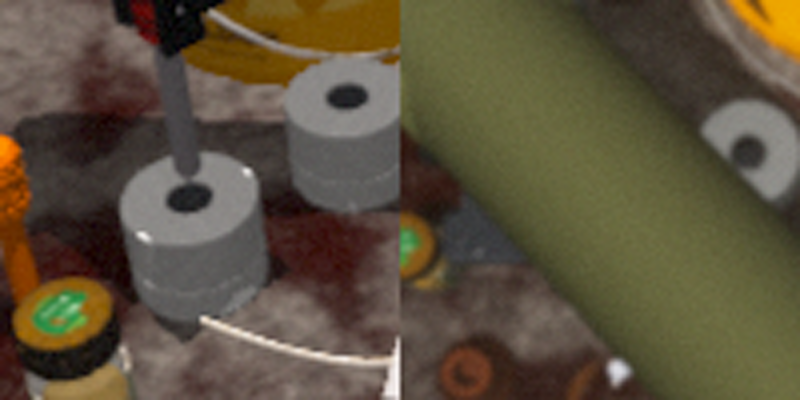

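```bash
python3 -m handwheel '[[0.01,0,0.001,0.015,0],[0.01,0,0.001,0.03,0],[0.01,0,0.001,0.042,0],[0.01,0,0.001,0.048,0],[0.01,0,0.001,0.05,0]]'; python3 - <<'E'
from h import *
s=read_camera('scene')
cv2.imwrite('pics/s5.png',cv2.resize(s[180:300,140:290],None,fx=4,fy=4,interpolation=2))
o=get_obs();print(o['tool_pos'],o['tool_rot'],o['force'],o['grip_width'])
E
```

```text
time_s: 6.4
tool_pos: [0.569, 0.2915, 0.1221]
tool_rot: [-179.9, 0.1, 90.0]
force: [-0.1, 1.0, -0.6]
grip_width: 0.0248
[0.56929993 0.29168446 0.12252482] [-1.79931902e+02  2.68887416e-02  9.00073681e+01] [ 0.07849149  0.62037463 -0.46312695] 0.025134197126121298
```

View pics/s5.png

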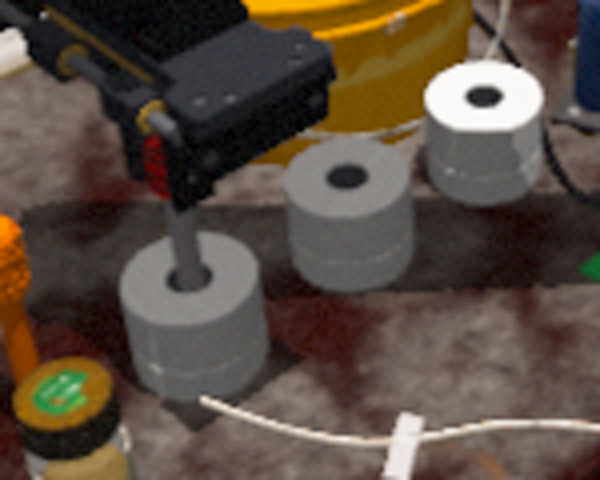

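Pin is in the left bore (crop 188,275). Probe deeper gently.

```bash
python3 -m handwheel '[[0.01,0,0,0.003,0],[0.01,0,0,0.005,0],[0.01,0,0,0.007,0],[0.01,0,0,0.008,0],[0.01,0,0,0.008,0]]'; python3 - <<'E'
from h import *
read_camera('scene')
o=get_obs();print(o['tool_pos'],o['tool_rot'],o['force'],o['grip_width'])
E
```

```text
time_s: 6.95
tool_pos: [0.5697, 0.2918, 0.1154]
tool_rot: [-180.0, 0.0, 90.0]
force: [0.0, -0.0, -1.5]
grip_width: 0.0249
[0.5696893  0.2918881  0.11554513] [1.79996982e+02 4.52305501e-03 9.00018913e+01] [ 0.43967204 -0.34292941 -1.22134846] 0.02478745686104266
```

```bash
python3 -m handwheel '[[0.01,0,0,0.003,0],[0.01,0,0,0.006,0],[0.01,0,0,0.009,0],[0.01,0,0,0.009,0]]'; python3 - <<'E'
from h import *
read_camera('scene')
o=get_obs();print(o['tool_pos'],o['tool_rot'],o['force'],o['grip_width'])
E
```

```text
time_s: 7.4
tool_pos: [0.5693, 0.2916, 0.1058]
tool_rot: [-179.9, 0.0, 90.0]
force: [0.1, -0.4, -1.7]
grip_width: 0.0248
[0.56946251 0.29174076 0.10608321] [-1.79961425e+02  1.89773839e-02  9.00020273e+01] [ 0.22120243 -0.77236468 -1.04432457] 0.024542261322572097
```

No contact 12 mm below the blind floor: left bush is the through one. Continue with middle.

```bash
python3 -m handwheel '[[0.01,0,0,-0.03,0],[0.01,0,0,-0.06,0],[0.01,0,0,-0.073,0],[0.01,-0.04,0.001,-0.073,0],[0.01,-0.08,0.002,-0.073,0],[0.01,-0.112,0.003,-0.073,0],[0.01,-0.112,0.003,-0.066,0],[0.01,-0.112,0.003,-0.066,0]]'; python3 - <<'E'
from h import *
s=read_camera('scene')
cv2.imwrite('pics/s6.png',cv2.resize(s[180:300,140:290],None,fx=4,fy=4,interpolation=2))
o=get_obs();print(o['tool_pos'],o['tool_rot'],o['force'],o['grip_width'])
E
```

```text
time_s: 8.25
tool_pos: [0.5722, 0.1785, 0.1713]
tool_rot: [-179.9, 0.0, 89.9]
force: [-0.2, 0.7, -1.7]
grip_width: 0.0245
[0.57206928 0.18025804 0.17184301] [-1.79925034e+02 -2.24104922e-02  9.00076657e+01] [ 0.6692244  -0.33909765 -1.16526915] 0.024720695803949838
```

View pics/s6.png

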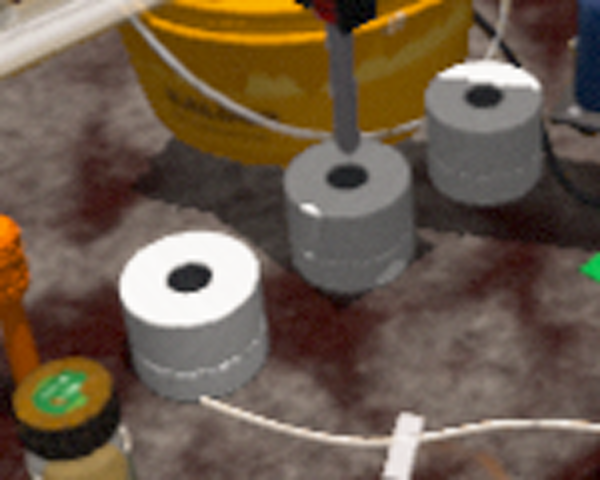

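Tip at crop (347,148) is above the middle bore (347,177). Descend.

```bash
python3 -m handwheel '[[0.01,0,0,0.015,0],[0.01,0,0,0.03,0],[0.01,0,0,0.042,0],[0.01,0,0,0.049,0],[0.01,0,0,0.052,0],[0.01,0,0,0.054,0],[0.01,0,0,0.056,0],[0.01,0,0,0.056,0]]'; python3 - <<'E'
from h import *
s=read_camera('scene')
cv2.imwrite('pics/s7.png',cv2.resize(s[180:300,140:290],None,fx=4,fy=4,interpolation=2))
o=get_obs();print(o['tool_pos'],o['tool_rot'],o['force'],o['grip_width'])
E
```

```text
time_s: 9.1
tool_pos: [0.5731, 0.1802, 0.1173]
tool_rot: [179.9, -0.0, 90.0]
force: [0.5, 0.4, 0.5]
grip_width: 0.0246
[0.5730937  0.1801214  0.11725862] [ 1.79936366e+02 -8.99019031e-03  9.00019366e+01] [-0.2446277   0.72325193  0.96409857] 0.024670026586219543
```

View pics/s7.png

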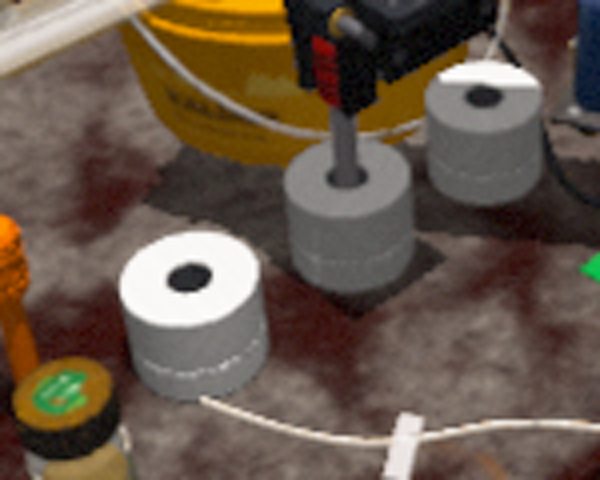

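```bash
python3 -m handwheel '[[0.01,0,0,0.001,0],[0.01,0,0,0.002,0],[0.01,0,0,0.002,0]]'
```

```text
time_s: 9.45
tool_pos: [0.5736, 0.1806, 0.1168]
tool_rot: [179.9, -0.0, 90.0]
force: [-1.9, -0.3, 8.7]
grip_width: 0.0249
```

Floor felt (8.7 N up) at tip ≈22 mm: middle is blind. Now right.

```bash
python3 -m handwheel '[[0.01,0,0,-0.03,0],[0.01,0,0,-0.055,0],[0.01,0,0,-0.065,0],[0.01,-0.04,-0.001,-0.065,0],[0.01,-0.08,-0.0015,-0.065,0],[0.01,-0.1085,-0.0015,-0.063,0],[0.01,-0.1085,-0.0015,-0.056,0],[0.01,-0.1085,-0.0015,-0.056,0]]'; python3 - <<'E'
from h import *
s=read_camera('scene')
cv2.imwrite('pics/s8.png',cv2.resize(s[160:280,180:330],None,fx=4,fy=4,interpolation=2))
o=get_obs();print(o['tool_pos'],o['tool_rot'],o['force'],o['grip_width'])
E
```

```text
time_s: 10.25
tool_pos: [0.5703, 0.0704, 0.1689]
tool_rot: [-179.9, 0.0, 89.9]
force: [-0.1, 0.8, -0.8]
grip_width: 0.0249
[0.57042779 0.07203575 0.16959892] [-1.79903487e+02 -3.98655859e-02  9.00236150e+01] [ 0.16004234  1.49917843 -0.93792295] 0.024672631190821307
```

View pics/s8.png

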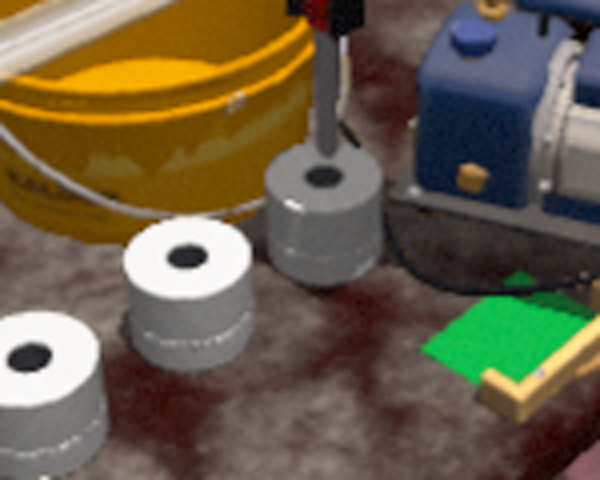

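```bash
python3 -m handwheel '[[0.01,0,0.001,0.015,0],[0.01,0,0.001,0.03,0],[0.01,0,0.001,0.042,0],[0.01,0,0.001,0.048,0],[0.01,0,0.001,0.052,0],[0.01,0,0.001,0.054,0],[0.01,0,0.001,0.055,0],[0.01,0,0.001,0.055,0]]'; python3 - <<'E'
from h import *
s=read_camera('scene')
cv2.imwrite('pics/s9.png',cv2.resize(s[160:280,180:330],None,fx=4,fy=4,interpolation=2))
o=get_obs();print(o['tool_pos'],o['tool_rot'],o['force'],o['grip_width'])
E
```

```text
time_s: 11.1
tool_pos: [0.5729, 0.0718, 0.1171]
tool_rot: [179.9, 0.0, 90.0]
force: [-1.3, 0.2, 4.7]
grip_width: 0.025
[0.57293747 0.07176076 0.11701678] [1.79899552e+02 5.35889262e-03 9.00041976e+01] [-1.71867697  0.14974088  5.84372019] 0.024686813325536783
```

View pics/s9.png

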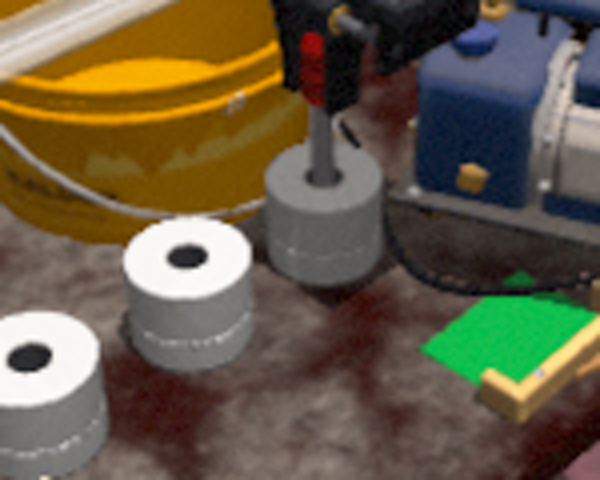

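Right is blind too (contact at the same height). Back to the left bush.

```bash
python3 -m handwheel '[[0.01,0,0,-0.03,0],[0.01,0,0,-0.055,0],[0.01,0,0,-0.065,0],[0.01,0.04,-0.001,-0.065,0],[0.01,0.08,-0.0015,-0.065,0],[0.01,0.12,-0.002,-0.065,0],[0.01,0.16,-0.003,-0.065,0],[0.01,0.195,-0.0035,-0.065,0],[0.01,0.2195,-0.004,-0.06,0],[0.01,0.2195,-0.004,-0.053,0],[0.01,0.2195,-0.004,-0.053,0]]'; python3 - <<'E'
from h import *
s=read_camera('scene')
cv2.imwrite('pics/s10.png',cv2.resize(s[180:300,140:290],None,fx=4,fy=4,interpolation=2))
o=get_obs();print(o['tool_pos'],o['tool_rot'],o['force'],o['grip_width'])
E
```

```text
time_s: 12.25
tool_pos: [0.5673, 0.2905, 0.1665]
tool_rot: [-179.9, 0.1, 90.1]
force: [-0.0, -1.1, -1.2]
grip_width: 0.025
[0.56808667 0.28929916 0.16712045] [-1.79904245e+02  1.20181308e-01  8.99541781e+01] [-0.15810354 -0.93073685 -0.67586626] 0.024685397709166532
```

View pics/s10.png

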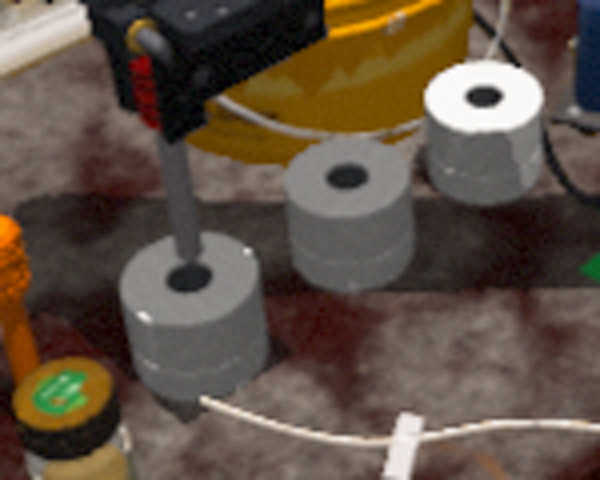

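```bash
python3 -m handwheel '[[0.01,0.001,0.001,0.015,0],[0.01,0.001,0.001,0.03,0],[0.01,0.001,0.001,0.045,0],[0.01,0.001,0.001,0.057,0],[0.01,0.001,0.001,0.064,0],[0.01,0.001,0.001,0.067,0],[0.01,0.001,0.001,0.067,0]]'; python3 - <<'E'
from h import *
t=read_camera('top')
o=get_obs();print(o['tool_pos'],o['tool_rot'],o['force'],o['grip_width'])
E
```

```text
time_s: 13.0
tool_pos: [0.5691, 0.2919, 0.1012]
tool_rot: [-180.0, 0.0, 90.0]
force: [0.2, 0.4, -0.4]
grip_width: 0.0249
[0.56935724 0.2920949  0.10173422] [ 1.79980608e+02 -1.59205145e-02  9.00080224e+01] [-0.36484519  0.22215574 -1.35177622] 0.024918440681532858
```

Now drag: first toward -x with the pin in the bore.

```bash
python3 -m handwheel '[[0.01,0,-0.006,0,0],[0.01,0,-0.015,0,0],[0.01,0,-0.03,0,0],[0.01,0,-0.045,0,0],[0.01,0,-0.06,0,0],[0.01,-0.01,-0.073,0,0],[0.01,-0.02,-0.083,0,0],[0.01,-0.03,-0.088,0,0],[0.01,-0.04,-0.09,0,0],[0.01,-0.04,-0.09,0,0]]'; python3 - <<'E'
from h import *
s=read_camera('scene')
cv2.imwrite('pics/s11.png',cv2.resize(s[170:320,140:340],None,fx=4,fy=4,interpolation=2))
o=get_obs();print(o['tool_pos'],o['tool_rot'],o['force'],o['wrist_torque'],o['grip_width'])
E
```

```text
time_s: 14.05
tool_pos: [0.4792, 0.2498, 0.1016]
tool_rot: [180.0, 0.1, 89.9]
force: [-0.5, -0.8, -1.0]
grip_width: 0.0247
[0.47949664 0.2499647  0.10139979] [1.79994795e+02 1.35172447e-01 8.98981874e+01] [ 0.03189827  0.64496531 -1.17217652] [-0.03535033 -0.18145125  0.01569142] 0.025272497510335827
```

View pics/s11.png

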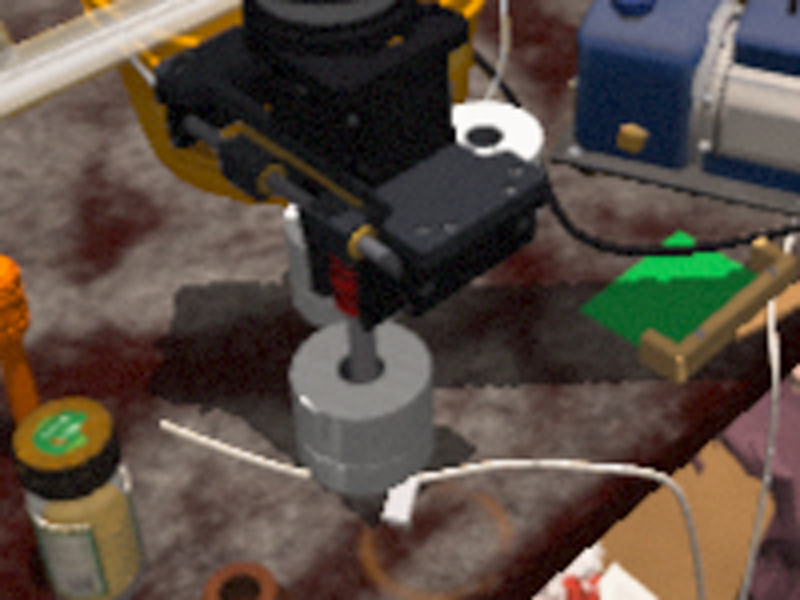

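Sliding fine over the cord. Continue -y to in front of the bay.

```bash
python3 -m handwheel '[[0.01,-0.007,0,0,0],[0.01,-0.02,0,0,0],[0.01,-0.035,0,0,0],[0.01,-0.05,0,0,0],[0.01,-0.065,0,0,0],[0.01,-0.08,0,0,0],[0.01,-0.095,0,0,0],[0.01,-0.11,0,0,0],[0.01,-0.125,0,0,0],[0.01,-0.14,0,0,0],[0.01,-0.155,0,0,0],[0.01,-0.17,0,0,0],[0.01,-0.183,0,0,0],[0.01,-0.193,0,0,0],[0.01,-0.2,0,0,0],[0.01,-0.204,0,0,0],[0.01,-0.204,0,0,0]]'; python3 - <<'E'
from h import *
s=read_camera('scene')
cv2.imwrite('pics/s12.png',cv2.resize(s[150:300,200:400],None,fx=4,fy=4,interpolation=2))
cv2.imwrite('pics/w12.png',read_camera('wrist'))
o=get_obs();print(o['tool_pos'],o['tool_rot'],o['force'],o['wrist_torque'],o['grip_width'])
E
```

```text
time_s: 15.8
tool_pos: [0.479, 0.047, 0.1014]
tool_rot: [-180.0, 0.1, 90.0]
force: [-0.3, -0.5, -0.8]
grip_width: 0.0247
[0.47909067 0.04771801 0.10147243] [-1.79982755e+02  3.43285050e-02  9.00135348e+01] [-0.54339075 -0.0433827  -1.50586848] [-0.00332682 -0.15416198  0.06779414] 0.024911740452621966
```

View pics/s12.png

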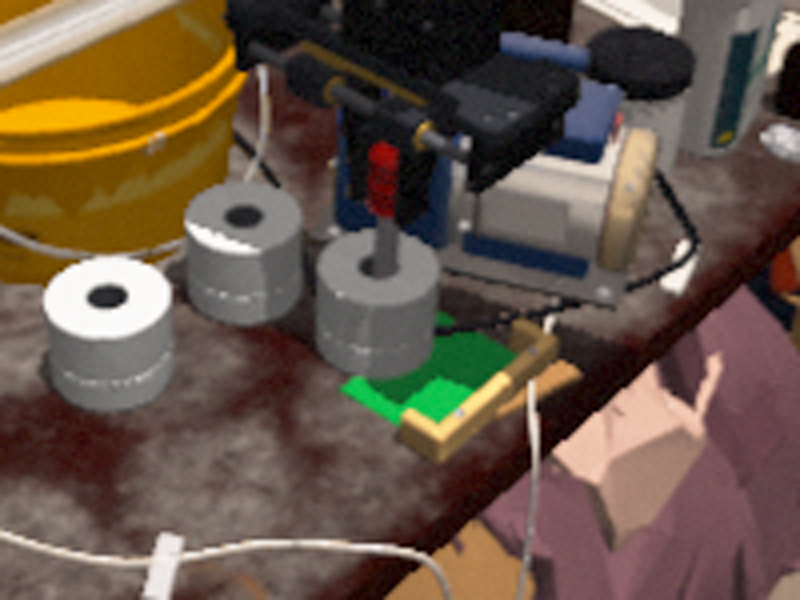

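View pics/w12.png

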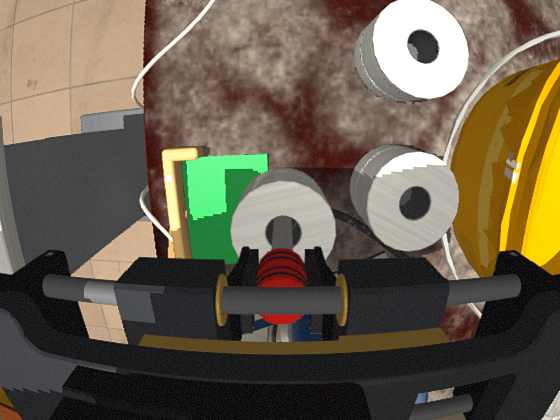

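Bush is in front of the bay mouth, other two bushes untouched. Push into the bay.

```bash
python3 -m handwheel '[[0.01,0,-0.006,0,0],[0.01,0,-0.014,0,0],[0.01,0,-0.022,0,0],[0.01,0,-0.03,0,0],[0.01,0,-0.037,0,0],[0.01,0,-0.042,0,0],[0.01,0,-0.046,0,0],[0.01,0,-0.046,0,0]]'; python3 - <<'E'
from h import *
s=read_camera('scene')
cv2.imwrite('pics/s13.png',cv2.resize(s[150:300,200:400],None,fx=4,fy=4,interpolation=2))
cv2.imwrite('pics/w13.png',read_camera('wrist'))
o=get_obs();print(o['tool_pos'],o['tool_rot'],o['force'],o['wrist_torque'],o['grip_width'])
E
```

```text
time_s: 16.7
tool_pos: [0.4321, 0.0477, 0.1014]
tool_rot: [-179.9, 0.0, 90.0]
force: [0.9, 0.2, -0.8]
grip_width: 0.0246
[0.43250596 0.04778691 0.10125411] [-1.79918545e+02  1.49171796e-02  8.99951538e+01] [ 0.92642951 -0.28943201 -1.45335996] [-0.07278146 -0.10600413  0.02822993] 0.024852807536334884
```

View pics/s13.png

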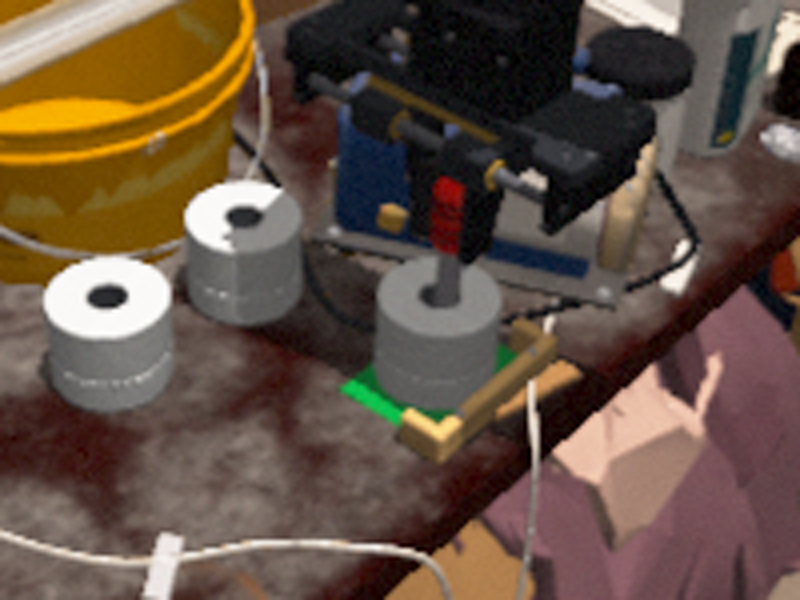

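View pics/w13.png

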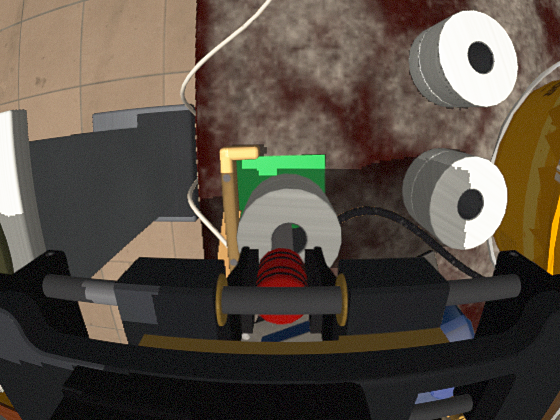

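Nearly at the stop. Creep further, watching force.

```bash
python3 -m handwheel '[[0.01,0,-0.002,0,0],[0.01,0,-0.004,0,0],[0.01,0,-0.006,0,0],[0.01,0,-0.006,0,0]]'; python3 - <<'E'
from h import *
s=read_camera('scene')
cv2.imwrite('pics/s14.png',cv2.resize(s[190:270,270:370],None,fx=7,fy=7,interpolation=2))
o=get_obs();print(o['tool_pos'],o['tool_rot'],o['force'],o['wrist_torque'],o['grip_width'])
E
```

```text
time_s: 17.2
tool_pos: [0.4273, 0.048, 0.1016]
tool_rot: [180.0, -0.0, 90.0]
force: [1.2, 0.5, -2.0]
grip_width: 0.0247
[0.42731817 0.04801766 0.10161708] [ 1.79976130e+02 -1.59241295e-03  9.00080064e+01] [ 0.89515878  0.50191549 -1.34221181] [ 0.09627794 -0.47462405  0.00868185] 0.02470952143641863
```

View pics/s14.png

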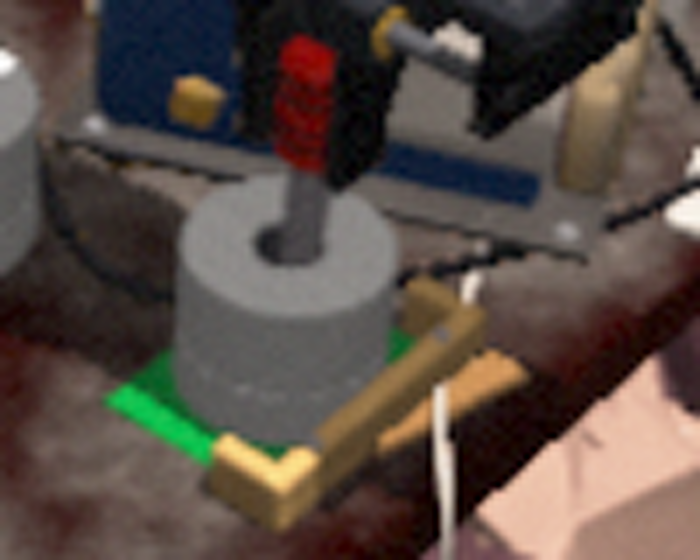

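```bash
python3 -m handwheel '[[0.01,0,-0.001,0,0],[0.01,0,-0.002,0,0],[0.01,0,-0.003,0,0],[0.01,0,-0.003,0,0]]'; python3 - <<'E'
from h import *
s=read_camera('top')
o=get_obs();print(o['tool_pos'],o['force'],o['wrist_torque'])
E
```

```text
time_s: 17.65
tool_pos: [0.4256, 0.0483, 0.1021]
tool_rot: [179.8, -0.0, 90.0]
force: [4.8, 1.5, -1.9]
grip_width: 0.0247
[0.42559855 0.04835177 0.10211111] [ 5.7043554   1.61844497 -2.1885986 ] [ 0.4760081  -1.58923293 -0.07043276]
```

Stop contact felt (6 N). Ease the pin toward the bore centre and lower it to the desk.

```bash
python3 -m handwheel '[[0.01,0,0.003,0,0],[0.01,0,0.006,0,0],[0.01,0,0.006,0.003,0],[0.01,0,0.006,0.005,0],[0.01,0,0.006,0.007,0],[0.01,0,0.006,0.007,0]]'; python3 - <<'E'
from h import *
s=read_camera('scene')
cv2.imwrite('pics/s15.png',cv2.resize(s[190:270,270:370],None,fx=7,fy=7,interpolation=2))
o=get_obs();print(o['tool_pos'],o['force'],o['wrist_torque'])
E
```

```text
time_s: 18.3
tool_pos: [0.4298, 0.0479, 0.0953]
tool_rot: [-179.9, 0.0, 90.0]
force: [-2.5, -0.2, 10.1]
grip_width: 0.0244
[0.42983036 0.04786523 0.09532103] [-2.81299616  0.04215534  8.9486344 ] [-0.06802505  0.84909554 -0.03102753]
```

View pics/s15.png

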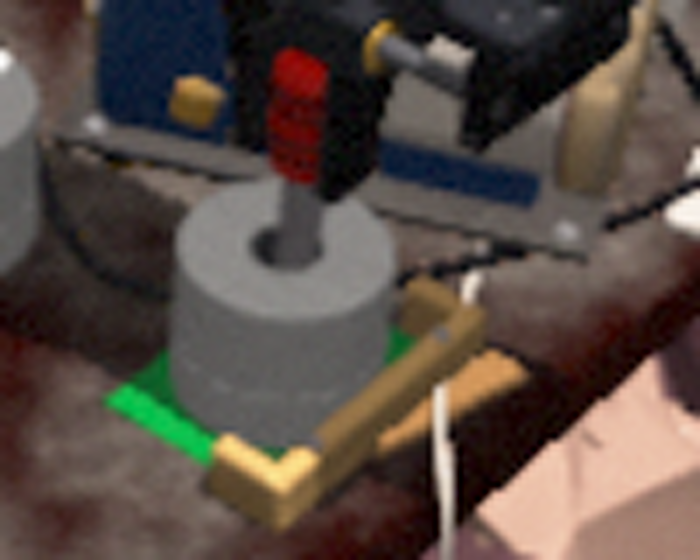

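```bash
python3 -m handwheel '[[0.01,0,0,-0.001,0],[0.035,0,0,-0.001,0],[0.055,0,0,-0.001,0],[0.055,0,0,-0.001,0],[0.055,0,0,-0.001,0],[0.055,0,0,-0.02,0],[0.055,0,0,-0.045,0],[0.055,0,0,-0.08,0],[0.055,0,0,-0.11,0],[0.055,0,0,-0.11,0]]'; python3 - <<'E'
from h import *
s=read_camera('scene');cv2.imwrite('pics/sc16.png',s)
cv2.imwrite('pics/s16.png',cv2.resize(s[170:270,250:370],None,fx=6,fy=6,interpolation=2))
w=read_camera('wrist');cv2.imwrite('pics/w16.png',w)
o=get_obs();print(o['tool_pos'],o['force'],o['wrist_torque'],o['grip_width'])
E
```

```text
time_s: 19.35
tool_pos: [0.4329, 0.0481, 0.2084]
tool_rot: [179.6, 0.1, 90.0]
force: [0.6, 0.1, -0.1]
grip_width: 0.0546
[0.43046941 0.04780755 0.20475209] [-0.62387097 -0.62286562  0.10229438] [-0.06355608 -0.07747959 -0.02624029] 0.05486772883562277
```

View pics/s16.png

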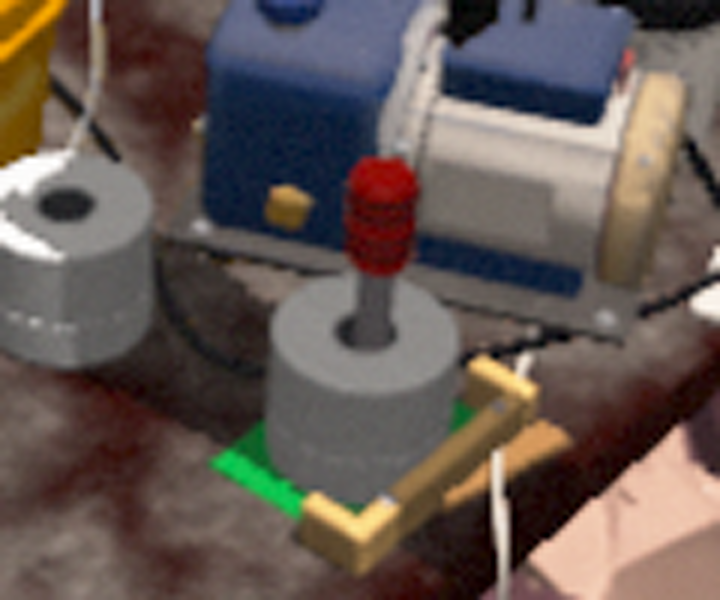

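View pics/w16.png

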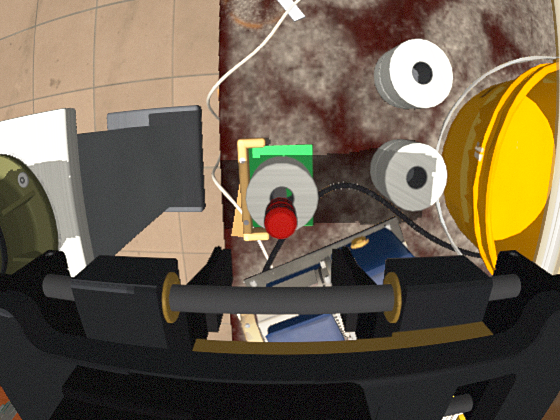

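Pin stands in the bore. Move the arm aside (high) for an unobstructed top check.

```bash
python3 -m handwheel '[[0.055,0,0,-0.03,0],[0.055,0.01,0.01,-0.06,0],[0.055,0.05,0.03,-0.08,0],[0.055,0.095,0.05,-0.08,0],[0.055,0.14,0.07,-0.08,0],[0.055,0.185,0.085,-0.08,0],[0.055,0.23,0.095,-0.08,0],[0.055,0.275,0.1,-0.08,0],[0.055,0.31,0.1,-0.08,0],[0.055,0.35,0.1,-0.08,0],[0.055,0.35,0.1,-0.08,0]]'; python3 - <<'E'
from h import *
t=read_camera('top');s=read_camera('scene')
cv2.imwrite('pics/top17.png',t);cv2.imwrite('pics/sc17.png',s)
b=np.hstack([cv2.resize(t[200:260,245:325],None,fx=5,fy=5,interpolation=2),cv2.resize(s[190:250,290:370],None,fx=5,fy=5,interpolation=2)])
cv2.imwrite('pics/c17.png',b)
E
```

```text
time_s: 20.55
tool_pos: [0.5255, 0.4048, 0.2814]
tool_rot: [-179.6, -0.2, 90.6]
force: [-0.4, 0.3, 0.7]
grip_width: 0.0549
```

View pics/c17.png

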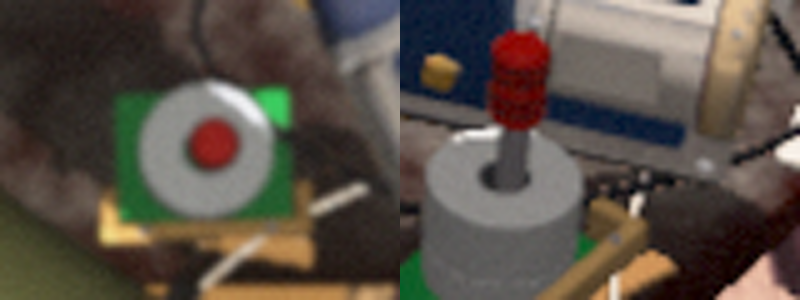

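View pics/top17.png

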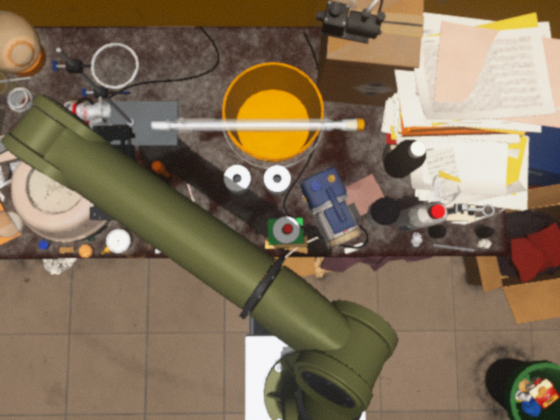

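```bash
python3 - <<'E'
from h import *
f=lambda x,y,z:plane('top',(245+(x+.5)/5-.5,200+(y+.5)/5-.5),z).round(4)
print('centre',f(206.5,149,.06),'ext',f(139,149,.06),f(274,149,.06),f(206.5,82,.06),f(206.5,216,.06))
g=lambda x,y,z:plane('scene',(290+(x-400+.5)/5-.5,190+(y+.5)/5-.5),z).round(4)
print('scene',g(503.5,181,.06)); print('grip top',f(215,144,.137))
t=cv2.imread('pics/top17.png')
# grey disk mask
x0,y0,x1,y1=265,208,308,250
c=t[y0:y1,x0:x1].astype(int);hs=cv2.cvtColor(t,cv2.COLOR_BGR2HSV)[y0:y1,x0:x1]
m=((hs[...,1]<50)&(c.min(2)>100)).astype(np.uint8)
k=max(cv2.findContours(m,0,1)[0],key=cv2.contourArea);k=cv2.convexHull(k)+np.array([x0,y0])
pts=np.array([plane('top',p[0],.06)[:2] for p in k],np.float32)
print('fit',cv2.minEnclosingCircle(pts),cv2.fitEllipse(pts))
for n,im in(('top',t),):
    mm=np.zeros(im.shape[:2],np.uint8)
print('stop edge',f(120,220,.022),f(290,214,.022))
o=get_obs();print(o['time_s'])
E
```

```text
centre [0.433  0.0493 0.06  ] ext [0.4331 0.0851 0.06  ] [0.4328 0.0135 0.06  ] [0.4686 0.049  0.06  ] [0.3975 0.0496 0.06  ]
scene [0.4313 0.0508 0.06  ]
grip top [0.4302 0.0475 0.137 ]
fit ((0.4333171248435974, 0.048409778624773026), 0.03655393794178963) ((0.43336689472198486, 0.04923280328512192), (0.06892602145671844, 0.07256842404603958), 51.21139144897461)
stop edge [0.3971 0.0955 0.022 ] [0.3999 0.0029 0.022 ]
20.65
```

```bash
python3 - <<'E'
from h import *
print(sign_off(), get_obs()['time_s'])
E
```

```text
the job is handed in; nothing more can be done
the job is handed in; nothing more can be done
```

The job is handed in at about 21 s: the left bush is the through-bored one, and it stands in the bay with the pin in its bore.

- **Feeling the bores:** I felt them left, middle, right with the red-handled pin. In the left bore I met nothing with the tip down to about 10 mm above the desk, so I stopped there. The middle and right bores both gave a floor at about 22 mm (8.7 N and about 5 N of contact).
- **Sliding:** I dragged the left bush over the desk with the pin, past the other two, into the bay. It met the back stop with about 6 N. I then lowered the pin to the desk, released it and moved the arm clear.

Last checks:
- **Position in the bay:** the top view puts the bush axis at (0.433, 0.049). The bay origin is at about (0.4345, 0.048), so it is 1–2 mm off, within calibration. The scene view gave (0.431, 0.051), about 2 mm different.
- **Shift when easing off:** between two scene pictures, taken while I eased the pin back from the stop, the bush may have moved 1–2 mm away from it. That is inside the 6 mm tolerance.
- **Pin:** upright, with the grip 2–3 mm from the bush axis. The 9–10 N of upward force just before release showed the tip on the desk.
- **Surroundings:** by eye, the other two bushes and the white jar are where they started in the last pictures. The arm hid the spice jar in the last top view; it stood untouched in the last picture I viewed of it, and I moved nothing near it afterwards.

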